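# Find the tired spring on the capping press's bottle rests

### The arm

A 6-joint arm with a two-finger parallel gripper is mounted at the origin on a cart in front of the work surface, level with it; the furniture and walls round the work are solid. World frame = base frame: x ahead of the robot, y to its left, z up, the work surface at z = 0. Lengths are in m, angles in rad, forces in N, time in s.
With the tool pointing down it reaches from about 0.375 to 0.9 m from the base axis. Payload 3.1 kg.
Tool frame: the origin (TCP) lies on the centre line of the jaws, within the pads' length; the fingertips stand robot.tip_reach ahead of it and the grasp point (between the pads) is the TCP (robot.tip_reach is the distance from the TCP to the fingertips, in m); z points along the fingers, y is the direction in which the jaws open and shut (so a half turn about z gives the same grasp; the last joint's range is limited). The gripper opens to 87 mm and grips with 3 to 60 N. Pads are 19 mm wide; open, the fingers measure 117 mm over their backs; the gripper's body (75 mm by 190 mm) begins 51 mm behind the grasp point.
Start: joints at [-1.331, 0.527, 1.433, -0, 1.181, -0.178], TCP at [0.254, -0.571, 0.214] pointing down, gripper open.
Joint ranges: [-3.08, 3.08], [-0.75, 2.2], [0.22, 2.44], [-1.43, 4.57], [0, 2.65], [-2.85, 2.85]. Speed limits (rad/s): [2.79, 2.79, 3.14, 3.14, 3.14, 3.14].

### API

Orientations are given as a unit quaternion [x, y, z, w].
In Python, from rig import telemetry, viewer, robot gives the robot as it stands. The module is installed in compiled form; this text tells all that it offers.
- The arm moves only by the tool step_arm, never from a script. Its argument "targets" is a list of rows, each an object of numbers: "dx", "dy", "dz": the shift along the tool's x, y, z in m; "rx", "ry", "rz": the turn, a rotation vector about the tool's x, y, z in degrees. In form: [{"dx": .., "dy": .., "dz": .., "rx": .., "ry": .., "rz": ..}, ...]. A call has exactly 5 rows; each row is the pose to reach, as a shift and turn from the pose measured when the call began, along the tool's axes at that moment; what a row does not reach only later rows make up. A row lasts 1/8 s, in which the tool goes at most 62.5 mm and 10.7 degrees, less where a joint would pass 70% of its speed; a pose out of reach is approached as far as the arm can. A call with a gripper value outside its range is refused whole. "gripper" is the opening, from 0 (shut) to 1 (fully open), set as the call begins (left out, the last holds). The fingers move at their own pace and stop on an object; "force" is the grip in N (left out, the last holds). Time passes only in rows, so rows that repeat a pose let the fingers close, or fill a call up. It gives the time, the measured TCP pose, the force and the opening at its end, in the units of the state.
- telemetry.get_obs(): the state, without advancing time (a new reading comes with each control period).
- viewer.camera(name): name is "scene" or "top" or "wrist"; returns a dict with "img" (400x640x3 uint8, blue, green, red), "depth" (400x640 float32, m along the optical axis (not along the pixel's ray), 0 where there is no reading), "K" (3x3 intrinsics, pixels), "R" (3x3) and "t" (3): a world point X has camera coordinates R X + t. Camera axes: x right, y down, z forward; pixel columns grow to the right and rows downward; lengths in m; the calibration is good to about 2 mm. A picture is of the moment at which its call begins.
- robot.hand_in(): hands the job in, once; it reports no verdict.
The state is a dict: "time": time; "q": joint angles; "joint_velocities": joint speeds; "joint_torque": joint torques, N m; "position": TCP position; "tool_rot": TCP orientation; "ft_force": force on the tool from outside, world axes, zero at the start; "moment": the same for the moment, N m; "grip_width": finger opening in m.
Only numpy, scipy, OpenCV 4.12 (cv2) and the standard library are available. Lean on these libraries where they do the work, as an engineer would, in place of code of your own. Each camera call takes 0.05 s, during which the arm holds its last target.

### The job

The bar with three sprung bottle rests is out of the capping press for its spring check. With a fingertip, gently press each black pad at least half-way down, one after another from left to right, to feel which has the softest spring; then push the red tag of that rest fully down to mark it for repair. Leave the other two tags standing, let all the pads spring back up, and do not move or lift any of the bottles, lids and parts around.

Things in the scene. Friction and masses are not known exactly. Their poses are not given: they have to be found in the camera images.
- stand: the press's tooling bar, fixed to the table: a slotted aluminium bar 50 mm deep (its x) and 372 mm long (its y) on two dark feet, top face 34 mm above the table. Origin under its centre, at table height; its -x side, with the tags, faces the robot (turned up to about 0.25 rad); its +y end is the left one as the robot sees it. Three sprung bottle rests, alike to look at, are bolted on it: left at y = +110, middle at 0, right at -110 mm.
- rest_left: the left bottle rest: a grey block 58 x 60 x 14 mm fixed on the bar, with a round sprung pad over its centre and a hinged red tag on its -x side. Origin at the centre of the block's underside, 34 mm above the table; axes parallel to the bar's. Tag hinge: along y, at x = -44 mm, z = +15 mm.
- pad_left_top (a point): centre of the flat black rubber face, 47 mm wide, of that rest's pad; 96 mm above the table when the pad is up. It goes straight down with the pad.
- pad_left (a joint): how far that pad is pressed down, m: 0 up, 0.016 against its bottom stop; its spring brings it back up. One rest of the three, another from run to run, has a tired spring: it takes 1 to 2 N to start the pad and about 8 N to press it fully down; the two sound ones take 3 to 4 N and 16 to 18 N. They look alike.
- tag_left (a joint): angle of that rest's red tag, rad: 0 standing up, leaning towards the robot, 35 degrees above level (starts between 0 and 0.06); 0.61 folded down level on its sill, upper face 50.5 mm above the table. A plate 36 mm wide (y) and 3 mm thick that reaches 46 mm from the hinge; its free end swings towards -x and down. The stiff hinge keeps it where it is left; 2 to 3 N pressed down in its middle folds it.
- rest_middle: the middle bottle rest: a grey block 58 x 60 x 14 mm fixed on the bar, with a round sprung pad over its centre and a hinged red tag on its -x side. Origin at the centre of the block's underside, 34 mm above the table; axes parallel to the bar's. Tag hinge: along y, at x = -44 mm, z = +15 mm.
- pad_middle_top (a point): centre of the flat black rubber face, 47 mm wide, of that rest's pad; 96 mm above the table when the pad is up. It goes straight down with the pad.
- pad_middle (a joint): how far that pad is pressed down, m: 0 up, 0.016 against its bottom stop; its spring brings it back up. One rest of the three, another from run to run, has a tired spring: it takes 1 to 2 N to start the pad and about 8 N to press it fully down; the two sound ones take 3 to 4 N and 16 to 18 N. They look alike.
- tag_middle (a joint): angle of that rest's red tag, rad: 0 standing up, leaning towards the robot, 35 degrees above level (starts between 0 and 0.06); 0.61 folded down level on its sill, upper face 50.5 mm above the table. A plate 36 mm wide (y) and 3 mm thick that reaches 46 mm from the hinge; its free end swings towards -x and down. The stiff hinge keeps it where it is left; 2 to 3 N pressed down in its middle folds it.
- rest_right: the right bottle rest: a grey block 58 x 60 x 14 mm fixed on the bar, with a round sprung pad over its centre and a hinged red tag on its -x side. Origin at the centre of the block's underside, 34 mm above the table; axes parallel to the bar's. Tag hinge: along y, at x = -44 mm, z = +15 mm.
- pad_right_top (a point): centre of the flat black rubber face, 47 mm wide, of that rest's pad; 96 mm above the table when the pad is up. It goes straight down with the pad.
- pad_right (a joint): how far that pad is pressed down, m: 0 up, 0.016 against its bottom stop; its spring brings it back up. One rest of the three, another from run to run, has a tired spring: it takes 1 to 2 N to start the pad and about 8 N to press it fully down; the two sound ones take 3 to 4 N and 16 to 18 N. They look alike.
- tag_right (a joint): angle of that rest's red tag, rad: 0 standing up, leaning towards the robot, 35 degrees above level (starts between 0 and 0.06); 0.61 folded down level on its sill, upper face 50.5 mm above the table. A plate 36 mm wide (y) and 3 mm thick that reaches 46 mm from the hinge; its free end swings towards -x and down. The stiff hinge keeps it where it is left; 2 to 3 N pressed down in its middle folds it.
- vial: small glass vial with a white cap, 47 mm wide, 85 mm tall, loose, stands behind the bar. Origin at the centre of its underside. To be left alone.
- flask: small polished aluminium flask, 41 mm wide, 106 mm tall, loose, stands behind the bar. Origin at the centre of its underside. To be left alone.
- attar: tiny clear bottle with a black cap, 33 mm wide, 34 mm tall, loose, stands behind the bar. Origin at the centre of its underside. To be left alone.
- resin: low amber jar with a cream lid, 54 mm wide, 32 mm tall, loose, stands behind the bar. Origin at the centre of its underside. To be left alone.
- ycap: yellow jar lid lying flat, 78 mm wide, 15 mm high, loose, left of the bar. Origin at the centre of its underside. To be left alone.
- wcap: white bottle cap, 33 mm wide, 20 mm high, loose, right of the bar. Origin at the centre of its underside. To be left alone.
- spare_spring: spare steel compression spring lying on its side, 30 mm thick, 43 mm long, loose, left of the bar. Origin under its middle. To be left alone.

How it is judged:
On the way, in this order (a step that is already met when the one before it is completed fails the run):
1. the left pad is pressed (over 6 mm) (value of joint pad_left above 0.006 m), for 0.05 s.
2. the middle pad is pressed (over 6 mm) (value of joint pad_middle above 0.006 m), for 0.05 s.
3. the right pad is pressed (over 6 mm) (value of joint pad_right above 0.006 m), for 0.05 s.
4. one tag is folded down (((value of joint tag_left above 0.52 rad and value of joint each of tag_middle, tag_right below 0.2 rad) or (value of joint tag_middle above 0.52 rad and value of joint each of tag_left, tag_right below 0.2 rad) or (value of joint tag_right above 0.52 rad and value of joint each of tag_left, tag_middle below 0.2 rad))), for 0.2 s.
At the end, for the whole second after the job is handed in: The tag of the softest rest (its spring bears on the raised pad with under 2.2 N) is folded down to within 5 degrees of level, the other tags stand within 11 degrees of their upper stops, all pads are back up within 3 mm, and the loose things are within 30 mm of where they stood ((((value of joint tag_left above 0.52 rad and value of joint each of tag_middle, tag_right below 0.2 rad) and contact force between rest_left and anything else below 2.2 N) or ((value of joint tag_middle above 0.52 rad and value of joint each of tag_left, tag_right below 0.2 rad) and contact force between rest_middle and anything else below 2.2 N) or ((value of joint tag_right above 0.52 rad and value of joint each of tag_left, tag_middle below 0.2 rad) and contact force between rest_right and anything else below 2.2 N)) and value of joint each of pad_left, pad_middle, pad_right below 0.003 m and distance of each of vial, flask, attar, resin, ycap, wcap, spare_spring from where it was at the start of the episode below 0.03 m); the robot touches nothing.
It fails at once if two tags are pushed over (value of joint each of tag_left, tag_middle above 0.3 rad or value of joint each of tag_left, tag_right above 0.3 rad or value of joint each of tag_middle, tag_right above 0.3 rad).
It fails at once if a rest is pressed with more than 30 N (contact force between the arm and rest_left above 30 N or contact force between the arm and rest_middle above 30 N or contact force between the arm and rest_right above 30 N).
It fails at once if a bystander is shoved or lifted by more than 30 mm (distance of any of vial, flask, attar, resin, ycap, wcap, spare_spring from where it was at the start of the episode above 0.03 m).
It fails at once if a bystander is tipped over (angle between any of vial, flask, attar, resin's own z axis and vertical above 0.6 rad).
It also fails if it takes over 51 s, if anything falls off the work surface, if the arm or the gripper's body presses on something with over 40 N, if the wrist force passes 120 N, or if a joint passes its speed limit or range.

## Working session

There is one attempt and no reset: what is moved stays moved. The work goes in short steps, Python scripts to look and compute and a tool call to move; the robot and the scene stay as the last step left them, time stands still between calls to the robot, and variables do not carry over. Pictures are saved under pics/ and viewed, and the job is handed in when it is done.

Besides the shell and the picture viewer there is one more tool, called after "Call:" as name([rows], argument=value, ...), one row to a line, values as JSON. step_arm: Moves the arm, as the interface text tells. Its arguments: {"type":"object","properties":{"targets":{"type":"array"},"gripper":{"type":"number"},"force":{"type":"number"}},"required":["targets"]}

```bash
mkdir -p pics
python3 - <<'E'
from rig import telemetry, viewer, robot
import cv2, numpy as np
o=telemetry.get_obs()
for k,v in o.items(): print(k,np.round(v,4))
print(robot.tip_reach)
for n in ("scene","top"):
    c=viewer.camera(n); cv2.imwrite(f"pics/{n}0.png",c["img"]); np.savez(f"{n}0.npz",**c)
    print(n,c["K"].round(1).tolist(),(-c["R"].T@c["t"]).round(3))
E
```

```text
time 0.0
q [-1.3315e+00  5.2850e-01  1.4339e+00 -1.0000e-04  1.1814e+00 -1.7850e-01]
joint_velocities [-0.0004  0.0001  0.0005 -0.0005  0.0022  0.0017]
joint_torque [-2.00000e-04 -4.40044e+01 -1.76590e+01  6.33000e-02  5.81000e-02
 -2.00000e-04]
position [ 0.2534 -0.5705  0.2127]
tool_rot [ 9.783e-01  2.074e-01 -1.000e-04 -1.100e-03]
ft_force [0.0581 0.0621 0.4422]
moment [ 0.055  -0.0003 -0.0197]
grip_width 0.0868
0.019
scene [[403.1, 0.0, 320.9], [0.0, 403.1, 200.0], [0.0, 0.0, 1.0]] [0.109 0.542 0.91 ]
top [[450.9, 0.0, 322.2], [0.0, 450.9, 198.8], [0.0, 0.0, 1.0]] [0.398 0.053 1.225]
```

View pics/scene0.png

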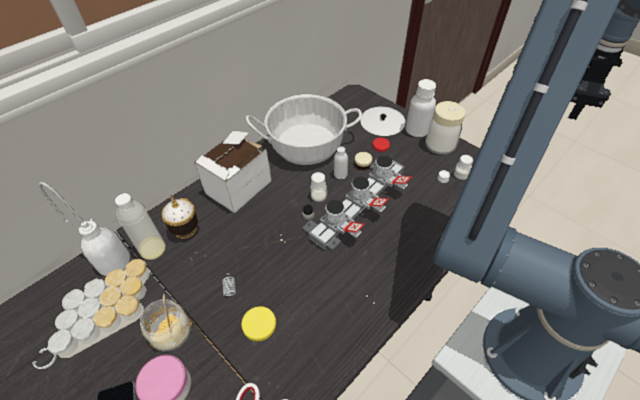

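View pics/top0.png

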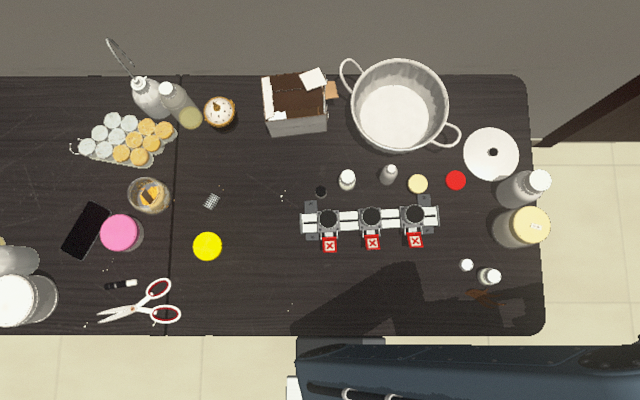

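The top view shows the pads at about (329,217), (371,216) and (415,214), with the red tags at (330,244), (372,242) and (415,240). Next I'll locate the pads using depth at the 96 mm height, and the tags by colour.

Run:
```python
import numpy as np, cv2
c=np.load("top0.npz"); K,R,t=c["K"],c["R"],c["t"]; d=c["depth"]; im=c["img"]
C=-R.T@t
v,u=np.mgrid[0:400,0:640]
ray=np.stack([(u-K[0,2])/K[0,0],(v-K[1,2])/K[1,1],np.ones_like(u,float)],-1)
P=(ray*d[...,None]-t)@R
def cast(px,z):
    r=R.T@np.array([(px[0]-K[0,2])/K[0,0],(px[1]-K[1,2])/K[1,1],1]); s=(z-C[2])/r[2]; return C+s*r
roi=np.zeros(d.shape,bool); roi[195:260,290:450]=1
m=(roi&(P[...,2]>.088)&(P[...,2]<.104)).astype(np.uint8)
n,l,s,ce=cv2.connectedComponentsWithStats(m)
pads=[]
for i in range(1,n):
    if s[i,4]>100:
        pts=P[l==i]; print("pad",ce[i].round(1),s[i],pts.mean(0).round(4),np.median(pts[:,2]).round(4),cast(ce[i],.096).round(4),np.ptp(pts,axis=0).round(3)); pads.append(cast(ce[i],.096))
pads=np.array(sorted(pads,key=lambda p:-p[1]))
dd=pads[0]-pads[-1]; print("len",np.linalg.norm(np.diff(pads,axis=0),axis=1),"yaw",np.arctan2(-dd[0],dd[1]))
hsv=cv2.cvtColor(im,cv2.COLOR_BGR2HSV)
r=(((hsv[...,0]<8)|(hsv[...,0]>172))&(hsv[...,1]>120)&(hsv[...,2]>80)&roi).astype(np.uint8)
r=cv2.morphologyEx(r,cv2.MORPH_CLOSE,np.ones((5,5)))
n,l,s,ce=cv2.connectedComponentsWithStats(r)
for i in range(1,n):
    if s[i,4]>40: pts=P[l==i]; print("tag",ce[i].round(1),s[i],np.median(pts,0).round(4),pts[:,2].min().round(3),pts[:,2].max().round(3),cast(ce[i],.062).round(4))
cv2.imwrite("pics/crop.png",cv2.resize(im[160:275,280:450],None,fx=4,fy=4,interpolation=2))
# heights behind the bar
m=(P[...,2]>.02)&(P[...,2]<.3); 
for a,b,n in((347,180,'vial'),(389,175,'flask'),(321,191,'attar'),(418,184,'resin')): print(n,P[b,a].round(3))
```

```text
pad [414.7 213.5] [405 204  20  20 299] [ 0.5625 -0.1696  0.0957] 0.0958 [ 0.5624 -0.1696  0.096 ] [0.049 0.048 0.014]
pad [371.4 215.9] [362 207  20  19 300] [ 0.5566 -0.0603  0.0956] 0.0957 [ 0.5565 -0.0603  0.096 ] [0.047 0.049 0.014]
pad [328.1 218.3] [319 209  19  20 299] [0.5506 0.049  0.0952] 0.0955 [0.5504 0.049  0.096 ] [0.049 0.046 0.013]
len [0.10945418 0.10947255] yaw 0.054737008857224094
tag [414.4 239.4] [406 231  18  17 241] [ 0.5009 -0.1734  0.0618] -0.006 0.077 [ 0.5   -0.173  0.062]
tag [371.9 241.8] [364 234  17  16 227] [ 0.4934 -0.0635  0.0618] -0.005 0.079 [ 0.4939 -0.0636  0.062 ]
tag [329.1 244.3] [322 236  15  17 241] [0.4881 0.0468 0.0615] -0.004 1.225 [0.4875 0.0465 0.062 ]
vial [0.652 0.    0.086]
flask [ 0.664 -0.108  0.089]
attar [0.633 0.068 0.032]
resin [ 0.652 -0.194  0.032]
```

View pics/crop.png

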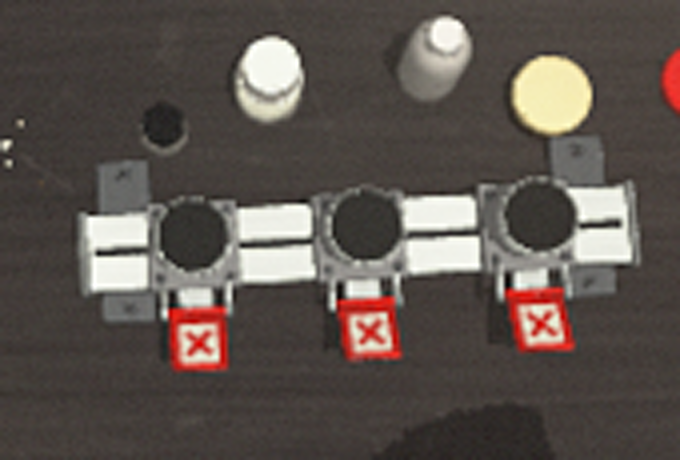

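The pads are 109.5 mm apart (110 expected) at a height of 0.0957 m, with the bar at a yaw of 0.055 rad. Everything agrees. I'll write a helper that gives shifts in the tool frame.

```bash
cat > h.py <<'E'
import sys, numpy as np
from rig import telemetry
from scipy.spatial.transform import Rotation as Ro
A=np.array([.5564,-.0603]); W=.0547
ex=np.array([np.cos(W),np.sin(W)]); ey=np.array([-np.sin(W),np.cos(W)])
def go(bx,by,tipz):
    "bar-frame xy, tip height -> tool shift and turn"
    o=telemetry.get_obs(); p=np.array(o["position"]); r=Ro.from_quat(o["tool_rot"])
    tgt=np.r_[A+bx*ex+by*ey,tipz+.019]
    # bar-aligned, pointing down
    Rt=Ro.from_matrix(np.c_[np.r_[ex,0],np.r_[-ey,0],[0,0,-1]])
    b=p[:2]-A
    print("t",round(o["time"],2),"bar xy tipz mm",(b@ex*1e3).round(1),(b@ey*1e3).round(1),((p[2]-.019)*1e3).round(1),"F",np.round(o["ft_force"],2),"grip",round(o["grip_width"],4))
    print("shift",r.inv().apply(tgt-p).round(4),"turn",(r.inv()*Rt).as_rotvec(degrees=True).round(2),"tgt",tgt.round(3))
if __name__=="__main__": go(*map(float,sys.argv[1:4]))
E
python3 h.py 0 0.11 0.190; python3 h.py -0.12 -0.1 0.190
```

```text
t 0.1 bar xy tipz mm -330.4 -493.0 193.8 F [-0.02 -0.38 -0.27] grip 0.0869
shift [ 0.523  -0.4463  0.0048] turn [-0.11  0.   20.8 ] tgt [0.55  0.05  0.209]
t 0.1 bar xy tipz mm -330.4 -493.0 193.8 F [-0.02 -0.38 -0.27] grip 0.0869
shift [ 0.3362 -0.2926  0.0045] turn [-0.11  0.   20.8 ] tgt [ 0.442 -0.167  0.209]
```

Call:
step_arm([
  {"dx":0.04,"dy":-0.034,"dz":0,"rz":4},
  {"dx":0.08,"dy":-0.068,"dz":0,"rz":8},
  {"dx":0.12,"dy":-0.102,"dz":0,"rz":12},
  {"dx":0.16,"dy":-0.136,"dz":0,"rz":16},
  {"dx":0.2,"dy":-0.17,"dz":0,"rz":20.8},
], gripper=0, force=20)

```text
invalid input
```

```bash
python3 h.py 0 0.11 0.150
```

```text
t 0.1 bar xy tipz mm -330.4 -493.0 193.8 F [-0.02 -0.38 -0.27] grip 0.0869
shift [ 0.523  -0.4462  0.0448] turn [-0.11  0.   20.8 ] tgt [0.55  0.05  0.169]
```

Call:
step_arm([
  {"dx":0.04,"dy":-0.034,"dz":0,"rx":0,"ry":0,"rz":4},
  {"dx":0.08,"dy":-0.068,"dz":0,"rx":0,"ry":0,"rz":8},
  {"dx":0.12,"dy":-0.102,"dz":0,"rx":0,"ry":0,"rz":12},
  {"dx":0.16,"dy":-0.136,"dz":0,"rx":0,"ry":0,"rz":16},
  {"dx":0.2,"dy":-0.17,"dz":0,"rx":0,"ry":0,"rz":20.8},
], gripper=0, force=20)

```text
time: 0.72
position: [0.3677, -0.3323, 0.2129]
tool_rot: [1.0, 0.026, -0.0, -0.001]
ft_force: [0.4, -1.0, 0.1]
grip_width: 0.0453
```

```bash
python3 h.py 0 0.11 0.150
```

```text
t 0.72 bar xy tipz mm -203.3 -261.3 193.9 F [ 0.38 -1.05  0.07] grip 0.0453
shift [ 0.2022 -0.3718  0.0447] turn [-0.14  0.03 -0.18] tgt [0.55  0.05  0.169]
```

Call:
step_arm([
  {"dx":0.029,"dy":-0.053,"dz":0,"rx":0,"ry":0,"rz":0},
  {"dx":0.058,"dy":-0.106,"dz":0,"rx":0,"ry":0,"rz":0},
  {"dx":0.087,"dy":-0.159,"dz":0,"rx":0,"ry":0,"rz":0},
  {"dx":0.116,"dy":-0.212,"dz":0,"rx":0,"ry":0,"rz":0},
  {"dx":0.145,"dy":-0.265,"dz":0,"rx":0,"ry":0,"rz":0},
])

```text
time: 1.35
position: [0.4993, -0.0583, 0.2133]
tool_rot: [1.0, 0.026, -0.0, -0.001]
ft_force: [0.8, -0.3, 0.4]
grip_width: 0.0015
```

```bash
python3 h.py 0 0.11 0.110
```

```text
t 1.35 bar xy tipz mm -56.9 5.2 194.3 F [ 0.77 -0.26  0.4 ] grip 0.0015
shift [ 0.0567 -0.1048  0.0846] turn [-0.14  0.04 -0.18] tgt [0.55  0.05  0.129]
```

Call:
step_arm([
  {"dx":0.029,"dy":-0.053,"dz":0.015,"rx":0,"ry":0,"rz":0},
  {"dx":0.057,"dy":-0.105,"dz":0.04,"rx":0,"ry":0,"rz":0},
  {"dx":0.057,"dy":-0.105,"dz":0.07,"rx":0,"ry":0,"rz":0},
  {"dx":0.057,"dy":-0.105,"dz":0.085,"rx":0,"ry":0,"rz":0},
  {"dx":0.057,"dy":-0.105,"dz":0.085,"rx":0,"ry":0,"rz":0},
])

```text
time: 1.98
position: [0.5496, 0.0493, 0.1275]
tool_rot: [1.0, 0.025, -0.002, -0.001]
ft_force: [0.5, 0.8, 0.1]
grip_width: 0.0008
```

```bash
python3 - <<'E'
from rig import viewer
import cv2
c=viewer.camera("scene"); cv2.imwrite("pics/s1.png",cv2.resize(c["img"][120:280,250:450],None,fx=4,fy=3.7))
E
python3 h.py 0 0.11 0.088
```

```text
t 2.02 bar xy tipz mm 0.1 109.4 109.5 F [ 0.17 -0.18 -0.03] grip 0.0003
shift [-0.     -0.0005  0.0215] turn [-0.14  0.08 -0.25] tgt [0.55  0.05  0.107]
```

View pics/s1.png

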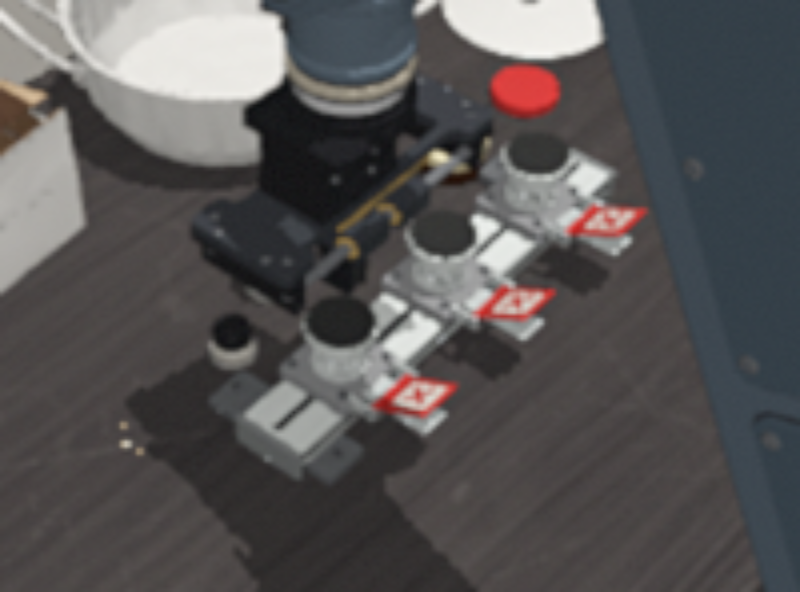

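The picture seems to show the gripper further back than the left pad, so I'll check it by projecting the tip into both views.

Run:
```python
from rig import viewer, telemetry
import cv2, numpy as np
o=telemetry.get_obs(); p=np.array(o["position"])
for n in("scene","top","wrist"):
    c=viewer.camera(n); im=c["img"].copy()
    for X,col in((p-[0,0,.019],(0,255,0)),(p+[0,0,.051],(255,255,0)),([.5504,.049,.096],(255,0,255)),([.5565,-.0603,.096],(255,0,255))):
        q=c["K"]@(c["R"]@np.array(X)+c["t"]); q=q[:2]/q[2]; print(n,q.round(1)); cv2.circle(im,tuple(int(round(a)) for a in q),2,col,-1)
    if n=="scene": im=cv2.resize(im[120:260,260:420],None,fx=5,fy=4.2)
    cv2.imwrite(f"pics/{n}2.png",im)
```

```text
scene [335.6 201.8]
scene [336.1 183.5]
scene [335.6 205.1]
scene [361.2 181.4]
top [328.2 217.6]
top [328.3 213.5]
top [328.1 218.3]
top [371.4 215.9]
wrist [318.9 224.1]
wrist [318.4 281.7]
wrist [318.9 217.3]
wrist [485.1 216.5]
```

View pics/scene2.png

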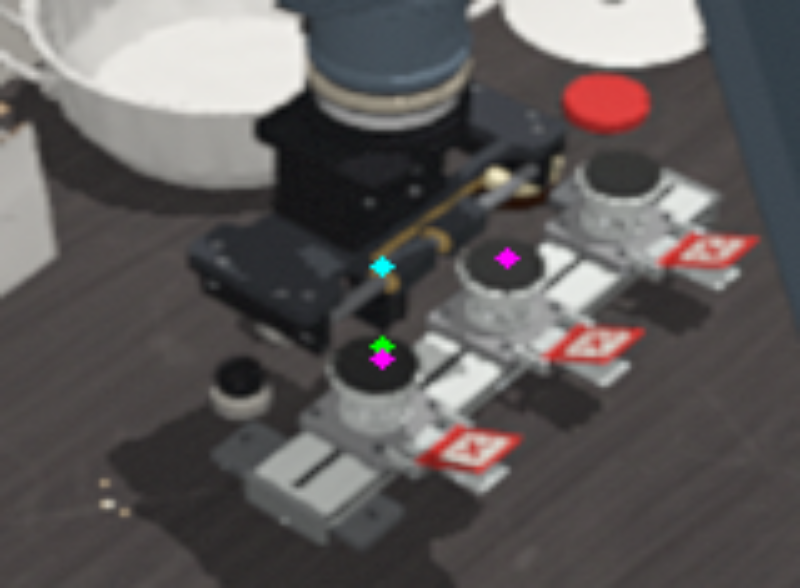

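View pics/wrist2.png

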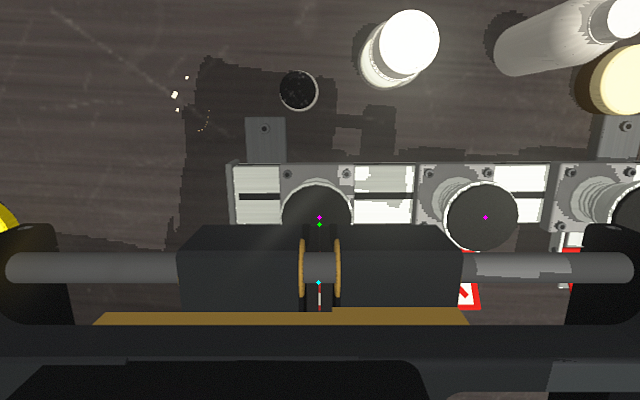

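View pics/top2.png

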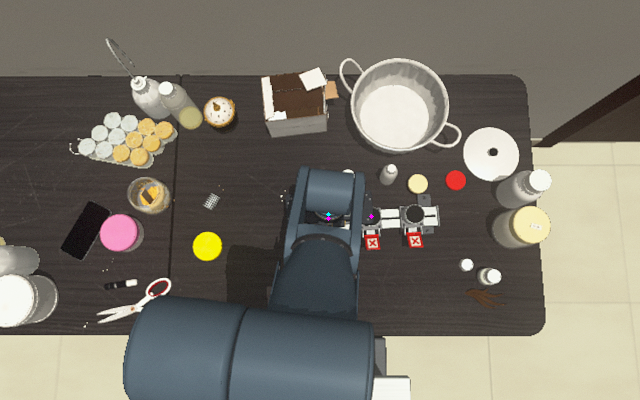

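The tip is centred over the left pad: its projection (335.6,201.8) lies just above the pad centre at (335.6,205.1). Now I'll press slowly.

Call:
step_arm([
  {"dx":0,"dy":-0.0005,"dz":0.006,"rx":0,"ry":0,"rz":0},
  {"dx":0,"dy":-0.0005,"dz":0.011,"rx":0,"ry":0,"rz":0},
  {"dx":0,"dy":-0.0005,"dz":0.015,"rx":0,"ry":0,"rz":0},
  {"dx":0,"dy":-0.0005,"dz":0.018,"rx":0,"ry":0,"rz":0},
  {"dx":0,"dy":-0.0005,"dz":0.019,"rx":0,"ry":0,"rz":0},
])

```text
time: 2.8
position: [0.5514, 0.0494, 0.1104]
tool_rot: [1.0, 0.025, 0.001, -0.001]
ft_force: [-0.9, -0.1, 0.3]
grip_width: 0.0008
```

```bash
python3 h.py 0 0.11 0.086
```

```text
t 2.8 bar xy tipz mm 1.0 109.8 91.4 F [-0.9  -0.06  0.29] grip 0.0008
shift [-0.001  -0.0002  0.0054] turn [-0.12 -0.07 -0.26] tgt [0.55  0.05  0.105]
```

Call:
step_arm([
  {"dx":-0.001,"dy":0,"dz":0.001,"rx":0,"ry":0,"rz":0},
  {"dx":-0.001,"dy":0,"dz":0.002,"rx":0,"ry":0,"rz":0},
  {"dx":-0.001,"dy":0,"dz":0.003,"rx":0,"ry":0,"rz":0},
  {"dx":-0.001,"dy":0,"dz":0.003,"rx":0,"ry":0,"rz":0},
  {"dx":-0.001,"dy":0,"dz":0.003,"rx":0,"ry":0,"rz":0},
])

```text
time: 3.42
position: [0.5505, 0.0493, 0.1075]
tool_rot: [1.0, 0.025, 0.001, -0.001]
ft_force: [0.3, 0.2, 0.6]
grip_width: 0.0006
```

```bash
python3 h.py 0 0.11 0.086
```

```text
t 3.42 bar xy tipz mm 0.1 109.8 88.5 F [0.32 0.21 0.58] grip 0.0006
shift [-0.0001 -0.0002  0.0025] turn [-0.12 -0.07 -0.26] tgt [0.55  0.05  0.105]
```

There's almost no force at a nominal 7.5 mm of press, so I'll look before going further.

```bash
python3 - <<'E'
from rig import viewer, telemetry
import cv2, numpy as np
c=viewer.camera("scene"); d=c["depth"]; K,R,t=c["K"],c["R"],c["t"]
cv2.imwrite("pics/s3.png",cv2.resize(c["img"][150:240,290:400],None,fx=7,fy=6.5,interpolation=2))
v,u=np.mgrid[0:400,0:640]
ray=np.stack([(u-K[0,2])/K[0,0],(v-K[1,2])/K[1,1],np.ones_like(u,float)],-1)
P=(ray*d[...,None]-t)@R
for ctr in([.5504,.049],[.5565,-.0603],[.5624,-.1696]):
    m=(np.hypot(P[...,0]-ctr[0],P[...,1]-ctr[1])<.02)&(P[...,2]<.105)&(P[...,2]>.07)
    print(m.sum(),np.percentile(P[m][:,2],[10,50,90]).round(4))
print(P[185:216:1,335].round(3))
E
python3 h.py 0 .11 .086
```

```text
114 [0.0924 0.0943 0.0963]
114 [0.0921 0.0939 0.0958]
111 [0.0911 0.0937 0.0957]
[[0.522 0.084 0.224]
 [0.524 0.082 0.217]
 [0.525 0.081 0.212]
 [0.525 0.081 0.209]
 [0.523 0.083 0.209]
 [0.522 0.084 0.206]
 [0.523 0.083 0.202]
 [0.52  0.086 0.203]
 [0.518 0.089 0.203]
 [0.516 0.09  0.203]
 [0.514 0.092 0.202]
 [0.54  0.063 0.152]
 [0.54  0.063 0.149]
 [0.54  0.064 0.146]
 [0.54  0.063 0.142]
 [0.543 0.06  0.133]
 [0.544 0.059 0.127]
 [0.542 0.061 0.126]
 [0.542 0.061 0.122]
 [0.543 0.06  0.116]
 [0.553 0.049 0.094]
 [0.55  0.051 0.095]
 [0.109 0.542 0.91 ]
 [0.545 0.057 0.096]
 [0.544 0.058 0.093]
 [0.541 0.061 0.095]
 [0.539 0.063 0.094]
 [0.537 0.066 0.095]
 [0.535 0.068 0.094]
 [0.533 0.07  0.094]
 [0.532 0.071 0.091]]
t 3.48 bar xy tipz mm 0.0 109.8 88.5 F [ 0.08 -0.67 -0.07] grip 0.0003
shift [-0.     -0.0002  0.0025] turn [-0.12 -0.07 -0.26] tgt [0.55  0.05  0.105]
```

View pics/s3.png

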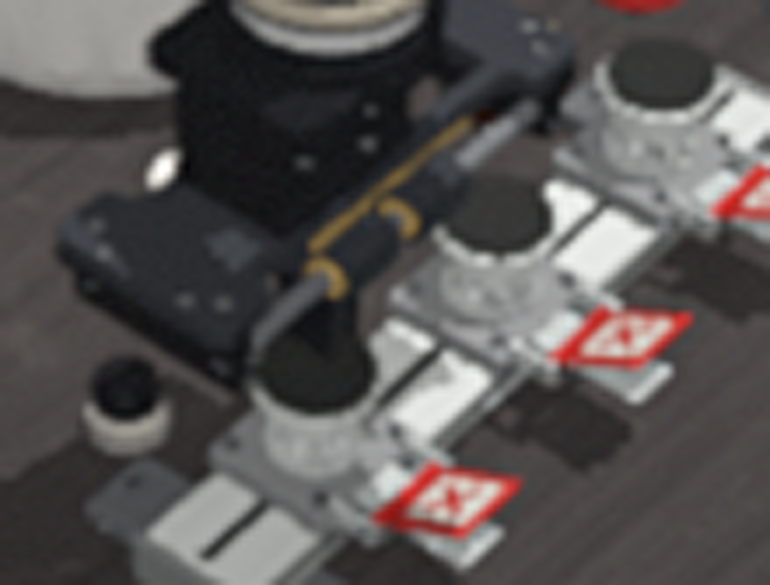

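The left pad is still fully up (0.094 m, like the others). The real tip is higher than nominal, so I'll go on down in small steps and find contact by force.

Call:
step_arm([
  {"dx":0,"dy":0,"dz":0.001,"rx":0,"ry":0,"rz":0},
  {"dx":0,"dy":0,"dz":0.002,"rx":0,"ry":0,"rz":0},
  {"dx":0,"dy":0,"dz":0.003,"rx":0,"ry":0,"rz":0},
  {"dx":0,"dy":0,"dz":0.004,"rx":0,"ry":0,"rz":0},
  {"dx":0,"dy":0,"dz":0.004,"rx":0,"ry":0,"rz":0},
])

```text
time: 4.1
position: [0.5504, 0.0494, 0.1033]
tool_rot: [1.0, 0.025, 0.0, -0.001]
ft_force: [0.3, -0.3, -0.3]
grip_width: 0.0006
```

```bash
python3 h.py 0 0.11 0.082
```

```text
t 4.1 bar xy tipz mm -0.0 109.8 84.3 F [ 0.34 -0.29 -0.27] grip 0.0006
shift [ 0.     -0.0002  0.0023] turn [-0.12 -0.06 -0.26] tgt [0.55  0.05  0.101]
```

Run:
```python
from rig import robot; print(robot.tip_reach, [a for a in dir(robot) if a[0]!='_'])
from rig import viewer
import cv2
c=viewer.camera("wrist"); cv2.imwrite("pics/w4.png",c["img"])
c=viewer.camera("scene"); cv2.imwrite("pics/s4.png",cv2.resize(c["img"][170:220,310:370],None,fx=12,fy=12,interpolation=2))
```

```text
0.019 ['Unreachable', 'hand_in', 'tip_reach']
```

View pics/s4.png

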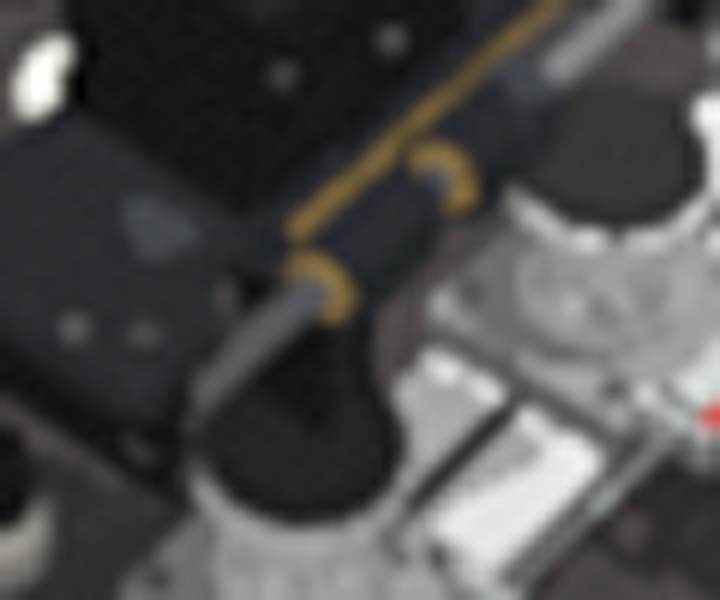

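View pics/w4.png

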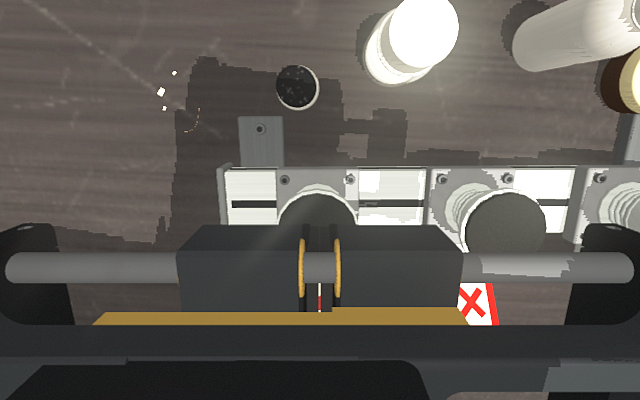

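```bash
cat > ph.py <<'E'
from rig import viewer
import cv2, numpy as np
ref=np.load("scene0.npz"); c=viewer.camera("scene"); K,R,t=c["K"],c["R"],c["t"]
v,u=np.mgrid[0:400,0:640]
ray=np.stack([(u-K[0,2])/K[0,0],(v-K[1,2])/K[1,1],np.ones_like(u,float)],-1)
P=lambda d:(ray*d[...,None]-t)@R
P0,P1=P(ref["depth"]),P(c["depth"])
for n,ctr in zip("LMR",([.5504,.049],[.5565,-.0603],[.5624,-.1696])):
    z=[]
    for Q in(P0,P1):
        # near half of pad face, seen by the scene camera
        m=(np.hypot(Q[...,0]-ctr[0],Q[...,1]-ctr[1])<.022)&(Q[...,2]<.105)&(Q[...,2]>.07)&((Q[...,1]-ctr[1])-(Q[...,0]-ctr[0])>.01)
        z.append((m.sum(),np.median(Q[m][:,2]).round(4) if m.any() else None))
    print(n,z)
a=ref["img"][170:220,310:370]; b=c["img"][170:220,310:370]
cv2.imwrite("pics/cmp_%d.png"%np.random.randint(1e6),cv2.resize(np.hstack([a,b]),None,fx=6,fy=6,interpolation=2))
E
python3 ph.py; ls -t pics|head -1; python3 h.py 0 .11 .08
```

```text
L [(np.int64(61), np.float64(0.0942)), (np.int64(63), np.float64(0.0941))]
M [(np.int64(57), np.float64(0.094)), (np.int64(54), np.float64(0.0942))]
R [(np.int64(65), np.float64(0.0931)), (np.int64(53), np.float64(0.0939))]
cmp_73873.png
t 4.25 bar xy tipz mm 0.1 109.8 84.5 F [-0.3  0.   1.3] grip 0.0002
shift [-0.0001 -0.0002  0.0045] turn [-0.12 -0.08 -0.26] tgt [0.55  0.05  0.099]
```

The pad is still up in the depth image, so I'll keep descending.

Call:
step_arm([
  {"dx":0,"dy":0,"dz":0.001,"rx":0,"ry":0,"rz":0},
  {"dx":0,"dy":0,"dz":0.002,"rx":0,"ry":0,"rz":0},
  {"dx":0,"dy":0,"dz":0.003,"rx":0,"ry":0,"rz":0},
  {"dx":0,"dy":0,"dz":0.003,"rx":0,"ry":0,"rz":0},
  {"dx":0,"dy":0,"dz":0.003,"rx":0,"ry":0,"rz":0},
])

```text
time: 4.88
position: [0.5505, 0.0494, 0.1005]
tool_rot: [1.0, 0.025, 0.001, -0.001]
ft_force: [0.2, -0.9, 0.0]
grip_width: 0.0005
```

```bash
python3 h.py 0 0.11 0.082; python3 ph.py
```

```text
t 4.88 bar xy tipz mm 0.1 109.8 81.5 F [ 0.22 -0.88  0.01] grip 0.0005
shift [-0.0001 -0.0002 -0.0005] turn [-0.12 -0.07 -0.26] tgt [0.55  0.05  0.101]
L [(np.int64(61), np.float64(0.0942)), (np.int64(64), np.float64(0.0939))]
M [(np.int64(57), np.float64(0.094)), (np.int64(60), np.float64(0.0936))]
R [(np.int64(65), np.float64(0.0931)), (np.int64(60), np.float64(0.0929))]
```

```bash
cp pics/$(ls -t pics|head -1) pics/cmpA.png
python3 - <<'E'
from rig import viewer
import numpy as np, cv2
c=viewer.camera("wrist"); d=c["depth"]; K,R,t=c["K"],c["R"],c["t"]
v,u=np.mgrid[0:400,0:640]
ray=np.stack([(u-K[0,2])/K[0,0],(v-K[1,2])/K[1,1],np.ones_like(u,float)],-1)
P=(ray*d[...,None]-t)@R
for x in (300,310,320,330): print(x,[(r,P[r,x].round(3).tolist()) for r in range(195,312,9)])
im=cv2.convertScaleAbs(c["img"],alpha=2.5,beta=30)
cv2.imwrite("pics/w5.png",cv2.resize(im[180:330,230:410],None,fx=4.4,fy=4,interpolation=2))
E
```

```text
300 [(195, [0.571, 0.061, 0.093]), (204, [0.567, 0.061, 0.096]), (213, [0.561, 0.061, 0.096]), (222, [0.556, 0.061, 0.097]), (231, [0.587, 0.056, 0.19]), (240, [0.586, 0.056, 0.194]), (249, [0.584, 0.056, 0.196]), (258, [0.584, 0.055, 0.2]), (267, [0.582, 0.055, 0.201]), (276, [0.58, 0.055, 0.201]), (285, [0.577, 0.055, 0.201]), (294, [0.574, 0.055, 0.2]), (303, [0.57, 0.055, 0.198])]
310 [(195, [0.571, 0.056, 0.092]), (204, [0.567, 0.055, 0.098]), (213, [0.562, 0.055, 0.097]), (222, [0.556, 0.055, 0.096]), (231, [0.559, 0.054, 0.118]), (240, [0.559, 0.054, 0.128]), (249, [0.559, 0.054, 0.139]), (258, [0.582, 0.053, 0.196]), (267, [0.58, 0.053, 0.198]), (276, [0.578, 0.053, 0.197]), (285, [0.553, 0.053, 0.159]), (294, [0.549, 0.053, 0.16]), (303, [0.545, 0.053, 0.159])]
320 [(195, [0.572, 0.05, 0.096]), (204, [0.567, 0.05, 0.097]), (213, [0.562, 0.05, 0.097]), (222, [0.556, 0.049, 0.096]), (231, [0.559, 0.049, 0.117]), (240, [0.559, 0.049, 0.129]), (249, [0.556, 0.049, 0.133]), (258, [0.582, 0.051, 0.195]), (267, [0.581, 0.05, 0.198]), (276, [0.578, 0.05, 0.198]), (285, [0.494, 0.046, 0.058]), (294, [0.49, 0.046, 0.062]), (303, [0.484, 0.046, 0.065])]
330 [(195, [0.572, 0.044, 0.093]), (204, [0.568, 0.044, 0.097]), (213, [0.562, 0.044, 0.097]), (222, [0.557, 0.044, 0.097]), (231, [0.561, 0.045, 0.122]), (240, [0.559, 0.045, 0.129]), (249, [0.56, 0.045, 0.14]), (258, [0.581, 0.048, 0.194]), (267, [0.581, 0.048, 0.198]), (276, [0.578, 0.048, 0.198]), (285, [0.553, 0.045, 0.158]), (294, [0.549, 0.045, 0.159]), (303, [0.545, 0.045, 0.159])]
```

View pics/cmpA.png

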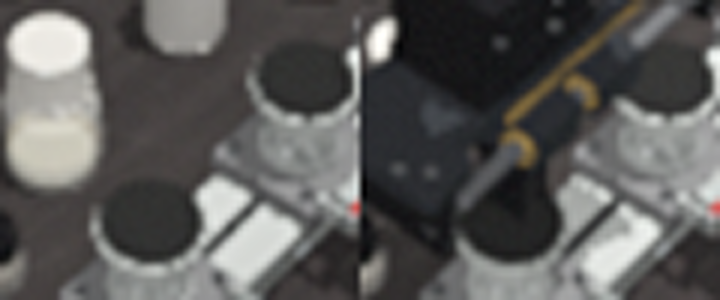

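View pics/w5.png

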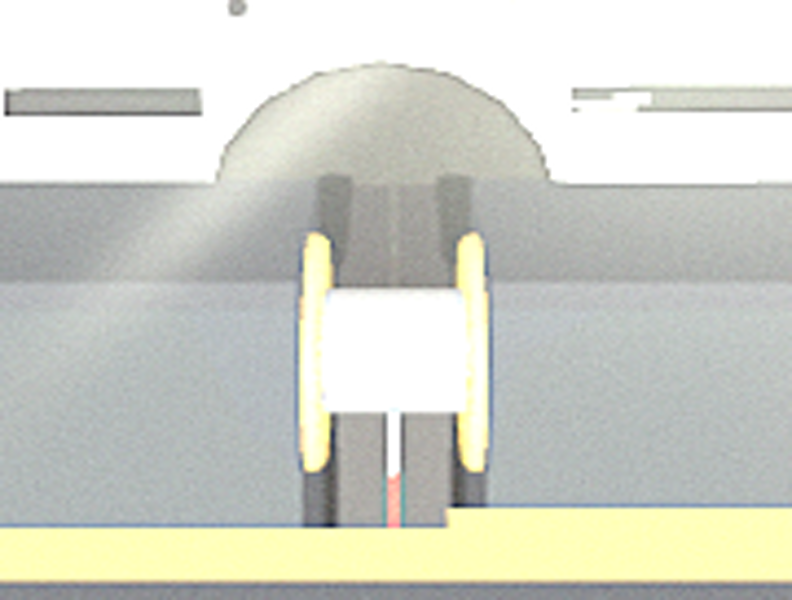

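The wrist depth puts the true tip at about 0.106–0.108 m with the TCP at 0.1005, and the earlier scene depth agrees. So when closed, the fingertips sit about 6 mm above the TCP rather than 19 mm below it. Contact should come at TCP ≈ 0.09.

Call:
step_arm([
  {"dx":0,"dy":0,"dz":0.002,"rx":0,"ry":0,"rz":0},
  {"dx":0,"dy":0,"dz":0.004,"rx":0,"ry":0,"rz":0},
  {"dx":0,"dy":0,"dz":0.006,"rx":0,"ry":0,"rz":0},
  {"dx":0,"dy":0,"dz":0.007,"rx":0,"ry":0,"rz":0},
  {"dx":0,"dy":0,"dz":0.007,"rx":0,"ry":0,"rz":0},
])

```text
time: 5.6
position: [0.5504, 0.0494, 0.0934]
tool_rot: [1.0, 0.025, 0.001, -0.001]
ft_force: [0.5, -0.9, -0.8]
grip_width: 0.0006
```

```bash
python3 h.py 0 0.11 0.072; python3 ph.py
```

```text
t 5.6 bar xy tipz mm 0.0 109.8 74.4 F [ 0.46 -0.92 -0.85] grip 0.0006
shift [-0.     -0.0002  0.0024] turn [-0.12 -0.06 -0.26] tgt [0.55  0.05  0.091]
L [(np.int64(61), np.float64(0.0942)), (np.int64(65), np.float64(0.0947))]
M [(np.int64(57), np.float64(0.094)), (np.int64(55), np.float64(0.0942))]
R [(np.int64(65), np.float64(0.0931)), (np.int64(50), np.float64(0.0935))]
```

Call:
step_arm([
  {"dx":0,"dy":0,"dz":0.001,"rx":0,"ry":0,"rz":0},
  {"dx":0,"dy":0,"dz":0.002,"rx":0,"ry":0,"rz":0},
  {"dx":0,"dy":0,"dz":0.003,"rx":0,"ry":0,"rz":0},
  {"dx":0,"dy":0,"dz":0.004,"rx":0,"ry":0,"rz":0},
  {"dx":0,"dy":0,"dz":0.004,"rx":0,"ry":0,"rz":0},
])

```text
time: 6.28
position: [0.5504, 0.0494, 0.0893]
tool_rot: [1.0, 0.025, 0.0, -0.001]
ft_force: [-0.7, 0.5, 0.1]
grip_width: 0.0005
```

```bash
python3 h.py 0 0.11 0.072; python3 ph.py
```

```text
t 6.28 bar xy tipz mm 0.0 109.8 70.3 F [-0.7   0.48  0.11] grip 0.0005
shift [-0.     -0.0002 -0.0017] turn [-0.12 -0.06 -0.26] tgt [0.55  0.05  0.091]
L [(np.int64(61), np.float64(0.0942)), (np.int64(75), np.float64(0.0943))]
M [(np.int64(57), np.float64(0.094)), (np.int64(59), np.float64(0.0936))]
R [(np.int64(65), np.float64(0.0931)), (np.int64(64), np.float64(0.0935))]
```

Run:
```python
from rig import viewer
import numpy as np, cv2
c=viewer.camera("wrist"); d=c["depth"]; K,R,t=c["K"],c["R"],c["t"]
C=-R.T@t; print("cam",C.round(3),"axis",R[2].round(2))
v,u=np.mgrid[0:400,0:640]
ray=np.stack([(u-K[0,2])/K[0,0],(v-K[1,2])/K[1,1],np.ones_like(u,float)],-1)
P=(ray*d[...,None]-t)@R
for x in (312,326): print(x,[(r,P[r,x].round(3).tolist()) for r in range(214,250,3)])
im=cv2.convertScaleAbs(c["img"],alpha=2.5,beta=30)
cv2.imwrite("pics/w6.png",cv2.resize(im[180:330,230:410],None,fx=4.4,fy=4,interpolation=2))
c=viewer.camera("scene");im=cv2.convertScaleAbs(c["img"],alpha=3,beta=30)
cv2.imwrite("pics/s6.png",cv2.resize(im[170:220,310:370],None,fx=12,fy=12,interpolation=2))
```

```text
cam [0.619 0.052 0.261] axis [-0.25 -0.01 -0.97]
312 [(214, [0.565, 0.054, 0.096]), (217, [0.563, 0.054, 0.098]), (220, [0.562, 0.054, 0.097]), (223, [0.56, 0.054, 0.097]), (226, [0.559, 0.054, 0.098]), (229, [0.559, 0.053, 0.104]), (232, [0.559, 0.053, 0.108]), (235, [0.559, 0.053, 0.112]), (238, [0.559, 0.053, 0.116]), (241, [0.558, 0.053, 0.118]), (244, [0.559, 0.053, 0.123]), (247, [0.559, 0.053, 0.126])]
326 [(214, [0.565, 0.047, 0.097]), (217, [0.564, 0.046, 0.097]), (220, [0.562, 0.046, 0.097]), (223, [0.56, 0.046, 0.097]), (226, [0.559, 0.046, 0.099]), (229, [0.56, 0.046, 0.104]), (232, [0.559, 0.046, 0.107]), (235, [0.559, 0.046, 0.112]), (238, [0.559, 0.047, 0.115]), (241, [0.559, 0.047, 0.119]), (244, [0.56, 0.047, 0.124]), (247, [0.559, 0.047, 0.125])]
```

View pics/s6.png

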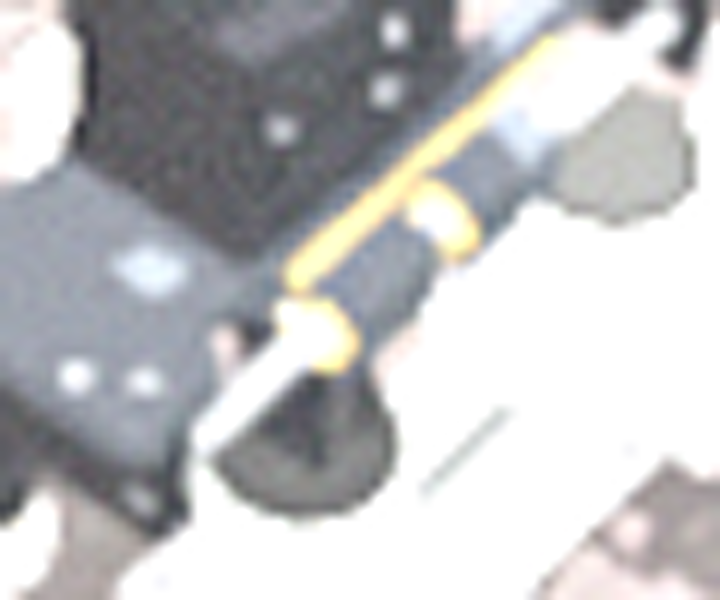

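View pics/w6.png

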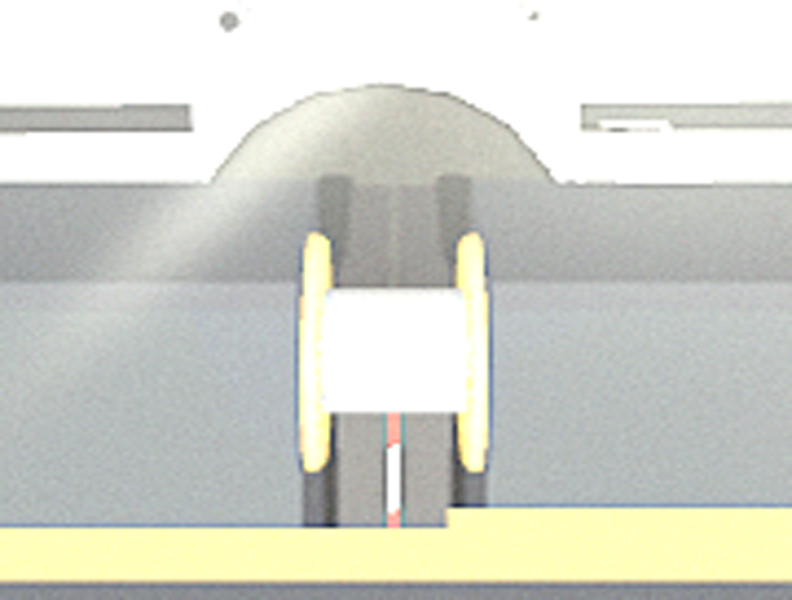

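In the wrist view the fingertip meets the pad at about row 226 with z ≈ 0.098, so contact is within a few mm.

Call:
step_arm([
  {"dx":0,"dy":0,"dz":0.001,"rx":0,"ry":0,"rz":0},
  {"dx":0,"dy":0,"dz":0.002,"rx":0,"ry":0,"rz":0},
  {"dx":0,"dy":0,"dz":0.003,"rx":0,"ry":0,"rz":0},
  {"dx":0,"dy":0,"dz":0.004,"rx":0,"ry":0,"rz":0},
  {"dx":0,"dy":0,"dz":0.004,"rx":0,"ry":0,"rz":0},
])

```text
time: 7.05
position: [0.5506, 0.0494, 0.0856]
tool_rot: [1.0, 0.025, 0.001, -0.001]
ft_force: [-1.0, 0.9, 3.9]
grip_width: 0.0005
```

```bash
python3 h.py 0 0.11 0.072; python3 ph.py
```

```text
t 7.05 bar xy tipz mm 0.2 109.8 66.6 F [-0.99  0.86  3.89] grip 0.0005
shift [-0.0002 -0.0002 -0.0054] turn [-0.11 -0.09 -0.26] tgt [0.55  0.05  0.091]
L [(np.int64(61), np.float64(0.0942)), (np.int64(77), np.float64(0.0931))]
M [(np.int64(57), np.float64(0.094)), (np.int64(56), np.float64(0.0938))]
R [(np.int64(65), np.float64(0.0931)), (np.int64(56), np.float64(0.0929))]
```

Contact at last: 3.9 N at TCP 0.0856. I'll press further.

Call:
step_arm([
  {"dx":0,"dy":0,"dz":0.001,"rx":0,"ry":0,"rz":0},
  {"dx":0,"dy":0,"dz":0.002,"rx":0,"ry":0,"rz":0},
  {"dx":0,"dy":0,"dz":0.003,"rx":0,"ry":0,"rz":0},
  {"dx":0,"dy":0,"dz":0.004,"rx":0,"ry":0,"rz":0},
  {"dx":0,"dy":0,"dz":0.004,"rx":0,"ry":0,"rz":0},
])

```text
time: 7.72
position: [0.5506, 0.0494, 0.082]
tool_rot: [1.0, 0.025, 0.001, -0.001]
ft_force: [-1.6, -0.3, 7.5]
grip_width: 0.0005
```

```bash
python3 h.py 0 0.11 0.072; python3 ph.py
```

```text
t 7.72 bar xy tipz mm 0.2 109.8 63.0 F [-1.62 -0.33  7.51] grip 0.0005
shift [-0.0002 -0.0002 -0.009 ] turn [-0.11 -0.09 -0.25] tgt [0.55  0.05  0.091]
L [(np.int64(61), np.float64(0.0942)), (np.int64(67), np.float64(0.09))]
M [(np.int64(57), np.float64(0.094)), (np.int64(54), np.float64(0.094))]
R [(np.int64(65), np.float64(0.0931)), (np.int64(54), np.float64(0.0933))]
```

Call:
step_arm([
  {"dx":0,"dy":0,"dz":0.002,"rx":0,"ry":0,"rz":0},
  {"dx":0,"dy":0,"dz":0.004,"rx":0,"ry":0,"rz":0},
  {"dx":0,"dy":0,"dz":0.005,"rx":0,"ry":0,"rz":0},
  {"dx":0,"dy":0,"dz":0.006,"rx":0,"ry":0,"rz":0},
  {"dx":0,"dy":0,"dz":0.006,"rx":0,"ry":0,"rz":0},
])

```text
time: 8.4
position: [0.5506, 0.0494, 0.0768]
tool_rot: [1.0, 0.025, 0.001, -0.001]
ft_force: [-3.0, -0.3, 10.3]
grip_width: 0.0005
```

```bash
python3 h.py 0 0.11 0.090; python3 ph.py
```

```text
t 8.4 bar xy tipz mm 0.2 109.8 57.8 F [-2.99 -0.29 10.29] grip 0.0005
shift [-0.0001 -0.0002 -0.0322] turn [-0.1  -0.1  -0.25] tgt [0.55  0.05  0.109]
L [(np.int64(61), np.float64(0.0942)), (np.int64(77), np.float64(0.0852))]
M [(np.int64(57), np.float64(0.094)), (np.int64(59), np.float64(0.094))]
R [(np.int64(65), np.float64(0.0931)), (np.int64(54), np.float64(0.094))]
```

Left pad: 9 mm down at about 10.3 N, which means a sound spring. True tip = TCP + 10 mm. Now lift and go to the middle.

Call:
step_arm([
  {"dx":0,"dy":0,"dz":-0.03,"rx":0,"ry":0,"rz":0},
  {"dx":0,"dy":0.03,"dz":-0.038,"rx":0,"ry":0,"rz":0},
  {"dx":0,"dy":0.07,"dz":-0.038,"rx":0,"ry":0,"rz":0},
  {"dx":0,"dy":0.11,"dz":-0.03,"rx":0,"ry":0,"rz":0},
  {"dx":0,"dy":0.11,"dz":-0.02,"rx":0,"ry":0,"rz":0},
])

```text
time: 9.07
position: [0.5571, -0.0633, 0.0962]
tool_rot: [1.0, 0.023, 0.002, -0.0]
ft_force: [-0.2, -0.6, -0.0]
grip_width: 0.0007
```

```bash
python3 h.py 0 0 0.068;python3 ph.py
```

```text
t 9.07 bar xy tipz mm 0.5 -3.0 77.2 F [-0.18 -0.59 -0.01] grip 0.0007
shift [-0.0006 -0.003   0.0092] turn [-0.05 -0.21 -0.47] tgt [ 0.556 -0.06   0.087]
L [(np.int64(61), np.float64(0.0942)), (np.int64(69), np.float64(0.0943))]
M [(np.int64(57), np.float64(0.094)), (np.int64(59), np.float64(0.0939))]
R [(np.int64(65), np.float64(0.0931)), (np.int64(49), np.float64(0.0934))]
```

Left sprang back. Go down to about 4 mm into the middle pad.

Call:
step_arm([
  {"dx":-0.0005,"dy":-0.003,"dz":0.005,"rx":0,"ry":0,"rz":0},
  {"dx":-0.0005,"dy":-0.003,"dz":0.009,"rx":0,"ry":0,"rz":0},
  {"dx":-0.0005,"dy":-0.003,"dz":0.012,"rx":0,"ry":0,"rz":0},
  {"dx":-0.0005,"dy":-0.003,"dz":0.014,"rx":0,"ry":0,"rz":0},
  {"dx":-0.0005,"dy":-0.003,"dz":0.014,"rx":0,"ry":0,"rz":0},
])

```text
time: 9.75
position: [0.5538, -0.0569, 0.0814]
tool_rot: [1.0, 0.024, -0.001, -0.002]
ft_force: [-3.2, 1.3, 8.3]
grip_width: 0.0006
```

```bash
python3 h.py 0 0 0.058;python3 ph.py
```

```text
t 9.75 bar xy tipz mm -2.4 3.5 62.4 F [-3.21  1.34  8.3 ] grip 0.0006
shift [0.0025 0.0035 0.0044] turn [-0.22  0.11 -0.33] tgt [ 0.556 -0.06   0.077]
L [(np.int64(61), np.float64(0.0942)), (np.int64(60), np.float64(0.0942))]
M [(np.int64(57), np.float64(0.094)), (np.int64(62), np.float64(0.0907))]
R [(np.int64(65), np.float64(0.0931)), (np.int64(48), np.float64(0.093))]
```

Call:
step_arm([
  {"dx":0,"dy":0,"dz":0.002,"rx":0,"ry":0,"rz":0},
  {"dx":0,"dy":0,"dz":0.003,"rx":0,"ry":0,"rz":0},
  {"dx":0,"dy":0,"dz":0.005,"rx":0,"ry":0,"rz":0},
  {"dx":0,"dy":0,"dz":0.005,"rx":0,"ry":0,"rz":0},
  {"dx":0,"dy":0,"dz":0.005,"rx":0,"ry":0,"rz":0},
])

```text
time: 10.42
position: [0.5538, -0.0569, 0.0782]
tool_rot: [1.0, 0.026, -0.001, -0.001]
ft_force: [-3.4, -2.2, 11.0]
grip_width: 0.0005
```

```bash
python3 h.py 0 0 0.057;python3 ph.py;python3 h.py 0 0 0.057
```

```text
t 10.43 bar xy tipz mm -2.4 3.6 59.2 F [-3.37 -2.17 11.  ] grip 0.0005
shift [0.0025 0.0036 0.0021] turn [-0.12  0.08 -0.21] tgt [ 0.556 -0.06   0.076]
L [(np.int64(61), np.float64(0.0942)), (np.int64(64), np.float64(0.0942))]
M [(np.int64(57), np.float64(0.094)), (np.int64(68), np.float64(0.0881))]
R [(np.int64(65), np.float64(0.0931)), (np.int64(49), np.float64(0.0927))]
t 10.47 bar xy tipz mm -2.4 3.6 59.2 F [-3.62 -2.04 11.14] grip 0.0007
shift [0.0025 0.0036 0.0022] turn [-0.12  0.08 -0.21] tgt [ 0.556 -0.06   0.076]
```

Call:
step_arm([
  {"dx":0,"dy":0,"dz":0.002,"rx":0,"ry":0,"rz":0},
  {"dx":0,"dy":0,"dz":0.003,"rx":0,"ry":0,"rz":0},
  {"dx":0,"dy":0,"dz":0.004,"rx":0,"ry":0,"rz":0},
  {"dx":0,"dy":0,"dz":0.004,"rx":0,"ry":0,"rz":0},
  {"dx":0,"dy":0,"dz":0.004,"rx":0,"ry":0,"rz":0},
])

```text
time: 11.1
position: [0.5538, -0.0569, 0.0761]
tool_rot: [1.0, 0.027, -0.0, -0.0]
ft_force: [-5.1, -1.5, 13.8]
grip_width: 0.0005
```

```bash
python3 h.py 0 0 0.057;python3 ph.py
```

```text
t 11.1 bar xy tipz mm -2.4 3.5 57.1 F [-5.08 -1.5  13.78] grip 0.0005
shift [0.0024 0.0035 0.0001] turn [-0.02  0.04 -0.09] tgt [ 0.556 -0.06   0.076]
L [(np.int64(61), np.float64(0.0942)), (np.int64(59), np.float64(0.0942))]
M [(np.int64(57), np.float64(0.094)), (np.int64(73), np.float64(0.0876))]
R [(np.int64(65), np.float64(0.0931)), (np.int64(43), np.float64(0.0931))]
```

Depth (6.4 mm) and arm travel (9.7 mm) disagree, so I'll go slightly further to be certain of half-way.

Call:
step_arm([
  {"dx":0.001,"dy":0,"dz":0.001,"rx":0,"ry":0,"rz":0},
  {"dx":0.002,"dy":0.001,"dz":0.002,"rx":0,"ry":0,"rz":0},
  {"dx":0.002,"dy":0.002,"dz":0.003,"rx":0,"ry":0,"rz":0},
  {"dx":0.002,"dy":0.002,"dz":0.003,"rx":0,"ry":0,"rz":0},
  {"dx":0.002,"dy":0.002,"dz":0.003,"rx":0,"ry":0,"rz":0},
])

```text
time: 11.78
position: [0.5538, -0.0569, 0.0747]
tool_rot: [1.0, 0.027, -0.002, -0.001]
ft_force: [-5.4, 2.6, 14.8]
grip_width: 0.0003
```

```bash
python3 h.py 0 0 0.057;python3 ph.py; cp pics/$(ls -t pics|head -1) pics/cmpB.png
```

```text
t 11.78 bar xy tipz mm -2.4 3.5 55.7 F [-5.39  2.56 14.8 ] grip 0.0003
shift [ 0.0024  0.0035 -0.0013] turn [-0.12  0.25 -0.01] tgt [ 0.556 -0.06   0.076]
L [(np.int64(61), np.float64(0.0942)), (np.int64(61), np.float64(0.094))]
M [(np.int64(57), np.float64(0.094)), (np.int64(72), np.float64(0.0856))]
R [(np.int64(65), np.float64(0.0931)), (np.int64(43), np.float64(0.0932))]
```

View pics/cmpB.png

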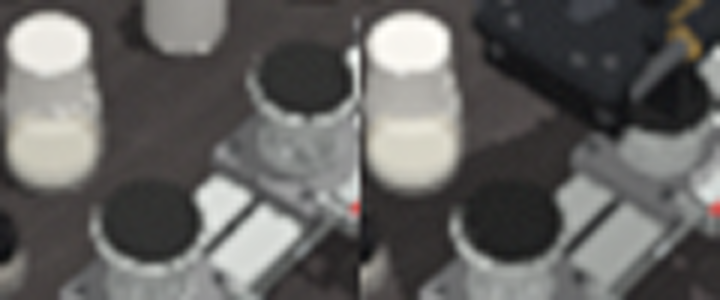

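The picture shows the middle pad visibly lower, at least 8.4 mm down and needing about 14.8 N, so it's sound too. On to the right pad, which should be the soft one.

Call:
step_arm([
  {"dx":0.001,"dy":0,"dz":-0.032,"rx":0,"ry":0,"rz":0},
  {"dx":0.002,"dy":0.035,"dz":-0.038,"rx":0,"ry":0,"rz":0},
  {"dx":0.002,"dy":0.08,"dz":-0.038,"rx":0,"ry":0,"rz":0},
  {"dx":0.002,"dy":0.112,"dz":-0.03,"rx":0,"ry":0,"rz":0},
  {"dx":0.002,"dy":0.112,"dz":-0.022,"rx":0,"ry":0,"rz":0},
])

```text
time: 12.45
position: [0.5629, -0.1705, 0.0964]
tool_rot: [1.0, 0.026, -0.001, -0.0]
ft_force: [0.3, -0.0, -0.8]
grip_width: 0.0006
```

```bash
python3 ph.py;python3 h.py 0 -.11 0.068
```

```text
L [(np.int64(61), np.float64(0.0942)), (np.int64(67), np.float64(0.0938))]
M [(np.int64(57), np.float64(0.094)), (np.int64(53), np.float64(0.0942))]
R [(np.int64(65), np.float64(0.0931)), (np.int64(55), np.float64(0.0932))]
t 12.5 bar xy tipz mm -0.9 -108.2 76.0 F [-0.63  0.63 -0.66] grip 0.0006
shift [0.001  0.0018 0.008 ] turn [-0.19  0.34 -0.07] tgt [ 0.562 -0.17   0.087]
```

Call:
step_arm([
  {"dx":0.001,"dy":0.001,"dz":0.004,"rx":0,"ry":0,"rz":0},
  {"dx":0.001,"dy":0.001,"dz":0.008,"rx":0,"ry":0,"rz":0},
  {"dx":0.001,"dy":0.001,"dz":0.011,"rx":0,"ry":0,"rz":0},
  {"dx":0.001,"dy":0.001,"dz":0.013,"rx":0,"ry":0,"rz":0},
  {"dx":0.001,"dy":0.001,"dz":0.013,"rx":0,"ry":0,"rz":0},
])

```text
time: 13.12
position: [0.5624, -0.1689, 0.0822]
tool_rot: [1.0, 0.027, -0.003, -0.002]
ft_force: [-1.0, 2.7, 2.5]
grip_width: 0.0003
```

```bash
python3 ph.py;python3 h.py 0 -.11 0.057
```

```text
L [(np.int64(61), np.float64(0.0942)), (np.int64(58), np.float64(0.0939))]
M [(np.int64(57), np.float64(0.094)), (np.int64(60), np.float64(0.0938))]
R [(np.int64(65), np.float64(0.0931)), (np.int64(55), np.float64(0.0893))]
t 13.18 bar xy tipz mm 0.1 -108.9 63.3 F [-0.27  2.72  3.68] grip 0.0005
shift [-0.0001  0.0011  0.0063] turn [-0.2   0.32 -0.06] tgt [ 0.562 -0.17   0.076]
```

Call:
step_arm([
  {"dx":0,"dy":0,"dz":0.002,"rx":0,"ry":0,"rz":0},
  {"dx":0,"dy":0,"dz":0.004,"rx":0,"ry":0,"rz":0},
  {"dx":0,"dy":0,"dz":0.006,"rx":0,"ry":0,"rz":0},
  {"dx":0,"dy":0,"dz":0.007,"rx":0,"ry":0,"rz":0},
  {"dx":0,"dy":0,"dz":0.007,"rx":0,"ry":0,"rz":0},
])

```text
time: 13.8
position: [0.5625, -0.1691, 0.0754]
tool_rot: [1.0, 0.027, -0.003, -0.002]
ft_force: [-0.6, 2.2, 5.0]
grip_width: 0.0005
```

```bash
python3 ph.py;python3 h.py 0 -.11 0.057
```

```text
L [(np.int64(61), np.float64(0.0942)), (np.int64(69), np.float64(0.0941))]
M [(np.int64(57), np.float64(0.094)), (np.int64(62), np.float64(0.0945))]
R [(np.int64(65), np.float64(0.0931)), (np.int64(59), np.float64(0.0843))]
t 13.85 bar xy tipz mm 0.2 -109.0 56.4 F [-0.99  2.87  5.61] grip 0.0002
shift [-0.0002  0.001  -0.0006] turn [-0.19  0.31 -0.07] tgt [ 0.562 -0.17   0.076]
```

Right pad: 5–5.6 N at about 10 mm, against 10–15 N for the other two, so the right rest has the tired spring. Lift, then go above its tag at bar x ≈ -76 mm.

Call:
step_arm([
  {"dx":0,"dy":0,"dz":-0.03,"rx":0,"ry":0,"rz":0},
  {"dx":-0.01,"dy":0.002,"dz":-0.04,"rx":0,"ry":0,"rz":0},
  {"dx":-0.05,"dy":0.003,"dz":-0.04,"rx":0,"ry":0,"rz":0},
  {"dx":-0.076,"dy":0.004,"dz":-0.03,"rx":0,"ry":0,"rz":0},
  {"dx":-0.076,"dy":0.004,"dz":-0.02,"rx":0,"ry":0,"rz":0},
])

```text
time: 14.48
position: [0.4842, -0.1769, 0.0951]
tool_rot: [1.0, 0.026, -0.004, -0.002]
ft_force: [1.6, 0.2, -0.4]
grip_width: 0.0005
```

```bash
python3 ph.py;python3 h.py -.076 -.113 0.0215
```

```text
L [(np.int64(61), np.float64(0.0942)), (np.int64(67), np.float64(0.0941))]
M [(np.int64(57), np.float64(0.094)), (np.int64(59), np.float64(0.0933))]
R [(np.int64(65), np.float64(0.0931)), (np.int64(23), np.float64(0.0763))]
t 14.53 bar xy tipz mm -77.3 -112.8 75.1 F [ 0.55 -0.44  0.09] grip 0.0008
shift [0.0017 0.0005 0.0536] turn [-0.27  0.43 -0.15] tgt [ 0.487 -0.177  0.04 ]
```

Call:
step_arm([
  {"dx":0.001,"dy":0,"dz":0.012,"rx":0,"ry":0,"rz":0},
  {"dx":0.001,"dy":0,"dz":0.022,"rx":0,"ry":0,"rz":0},
  {"dx":0.001,"dy":0,"dz":0.03,"rx":0,"ry":0,"rz":0},
  {"dx":0.001,"dy":0,"dz":0.036,"rx":0,"ry":0,"rz":0},
  {"dx":0.001,"dy":0,"dz":0.04,"rx":0,"ry":0,"rz":0},
])

```text
time: 15.15
position: [0.4861, -0.1768, 0.0537]
tool_rot: [1.0, 0.026, -0.004, -0.002]
ft_force: [0.5, -0.2, 1.7]
grip_width: 0.0005
```

```bash
python3 h.py -.076 -.113 0.0215
python3 - <<'E'
from rig import viewer
import cv2
c=viewer.camera("scene"); cv2.imwrite("pics/s7.png",cv2.resize(c["img"][130:240,320:440],None,fx=6,fy=5,interpolation=2))
E
```

```text
t 15.15 bar xy tipz mm -76.5 -112.5 34.7 F [ 0.53 -0.25  1.73] grip 0.0005
shift [0.0006 0.0006 0.0132] turn [-0.28  0.44 -0.15] tgt [ 0.487 -0.177  0.04 ]
```

View pics/s7.png

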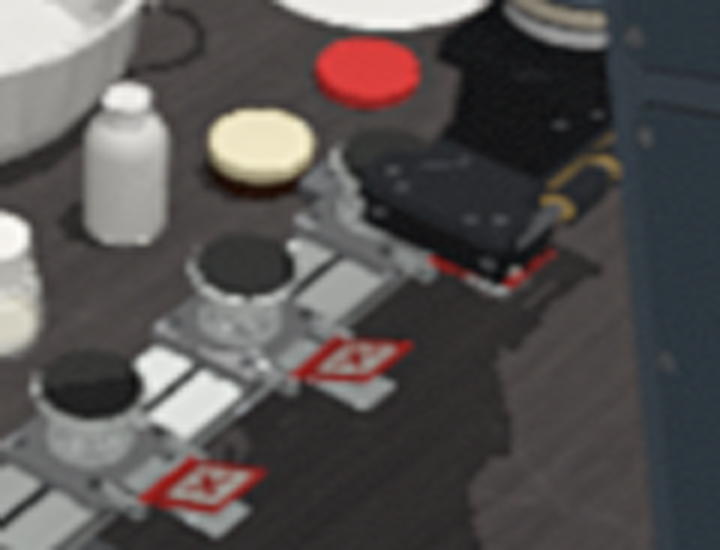

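The finger is starting to fold the right tag (red visible near (490,265)); the other two tags stand. I'll push it down to the sill.

Call:
step_arm([
  {"dx":0,"dy":0,"dz":0.003,"rx":0,"ry":0,"rz":0},
  {"dx":0,"dy":0,"dz":0.006,"rx":0,"ry":0,"rz":0},
  {"dx":0,"dy":0,"dz":0.009,"rx":0,"ry":0,"rz":0},
  {"dx":0,"dy":0,"dz":0.011,"rx":0,"ry":0,"rz":0},
  {"dx":0,"dy":0,"dz":0.012,"rx":0,"ry":0,"rz":0},
])

```text
time: 15.82
position: [0.4859, -0.1768, 0.0418]
tool_rot: [1.0, 0.026, -0.004, -0.002]
ft_force: [-2.4, 0.8, 10.2]
grip_width: 0.0001
```

```bash
python3 h.py -.076 -.113 0.0215
```

```text
t 15.82 bar xy tipz mm -76.7 -112.5 22.8 F [-2.37  0.82 10.2 ] grip 0.0001
shift [0.0007 0.0005 0.0013] turn [-0.28  0.45 -0.14] tgt [ 0.487 -0.177  0.04 ]
```

10 N with the tip at about 51 mm means the tag is on its sill. Lift off, back away toward -y and check.

Call:
step_arm([
  {"dx":0,"dy":0,"dz":-0.04,"rx":0,"ry":0,"rz":0},
  {"dx":0,"dy":0,"dz":-0.1,"rx":0,"ry":0,"rz":0},
  {"dx":-0.02,"dy":0.04,"dz":-0.13,"rx":0,"ry":0,"rz":0},
  {"dx":-0.04,"dy":0.09,"dz":-0.14,"rx":0,"ry":0,"rz":0},
  {"dx":-0.06,"dy":0.14,"dz":-0.14,"rx":0,"ry":0,"rz":0},
])

```text
time: 16.45
position: [0.4348, -0.3221, 0.1831]
tool_rot: [1.0, 0.027, -0.003, -0.001]
ft_force: [-0.7, 1.0, -1.0]
grip_width: 0.0004
```

Call:
step_arm([
  {"dx":-0.02,"dy":0.05,"dz":0,"rx":0,"ry":0,"rz":0},
  {"dx":-0.04,"dy":0.1,"dz":0,"rx":0,"ry":0,"rz":0},
  {"dx":-0.06,"dy":0.15,"dz":0,"rx":0,"ry":0,"rz":0},
  {"dx":-0.06,"dy":0.15,"dz":0,"rx":0,"ry":0,"rz":0},
  {"dx":-0.06,"dy":0.15,"dz":0,"rx":0,"ry":0,"rz":0},
])

```text
time: 17.08
position: [0.3825, -0.4742, 0.1826]
tool_rot: [1.0, 0.026, -0.003, -0.002]
ft_force: [0.3, 0.3, -0.1]
grip_width: 0.0002
```

```bash
python3 h.py 0 0 .1; python3 ph.py
python3 - <<'E'
from rig import viewer
import cv2, numpy as np
s=viewer.camera("scene"); t=viewer.camera("top")
cv2.imwrite("pics/f1.png",cv2.resize(s["img"][110:260,270:430],None,fx=5,fy=4,interpolation=2))
a=np.load("top0.npz")["img"]
cv2.imwrite("pics/f2.png",np.vstack([cv2.resize(x[150:290,170:510],None,fx=2,fy=2) for x in(a,t["img"])]))
d=t["depth"];K,R,T=t["K"],t["R"],t["t"]
v,u=np.mgrid[0:400,0:640]
P=(np.stack([(u-K[0,2])/K[0,0],(v-K[1,2])/K[1,1],np.ones_like(u,float)],-1)*d[...,None]-T)@R
W=.0547;ex=np.array([np.cos(W),np.sin(W)]);ey=np.array([-ex[1],ex[0]])
b=P[...,:2]-[.5564,-.0603];bx,by=b@ex,b@ey
for y in(.11,0,-.11):
  print([(x,np.median(P[(abs(bx-x)<.005)&(abs(by-y)<.012)][:,2]).round(4)) for x in(-.055,-.065,-.075)])
E
```

```text
t 17.07 bar xy tipz mm -196.2 -403.8 163.6 F [ 0.29  0.26 -0.08] grip 0.0002
shift [ 0.1956 -0.404   0.0642] turn [-0.24  0.31 -0.14] tgt [ 0.556 -0.06   0.119]
L [(np.int64(61), np.float64(0.0942)), (np.int64(67), np.float64(0.0942))]
M [(np.int64(57), np.float64(0.094)), (np.int64(53), np.float64(0.0941))]
R [(np.int64(65), np.float64(0.0931)), (np.int64(55), np.float64(0.0931))]
[(-0.055, np.float64(0.0583)), (-0.065, np.float64(0.065)), (-0.075, np.float64(0.0705))]
[(-0.055, np.float64(0.0596)), (-0.065, np.float64(0.0673)), (-0.075, np.float64(0.0722))]
[(-0.055, np.float64(0.0499)), (-0.065, np.float64(0.0505)), (-0.075, np.float64(0.0516))]
```

View pics/f1.png

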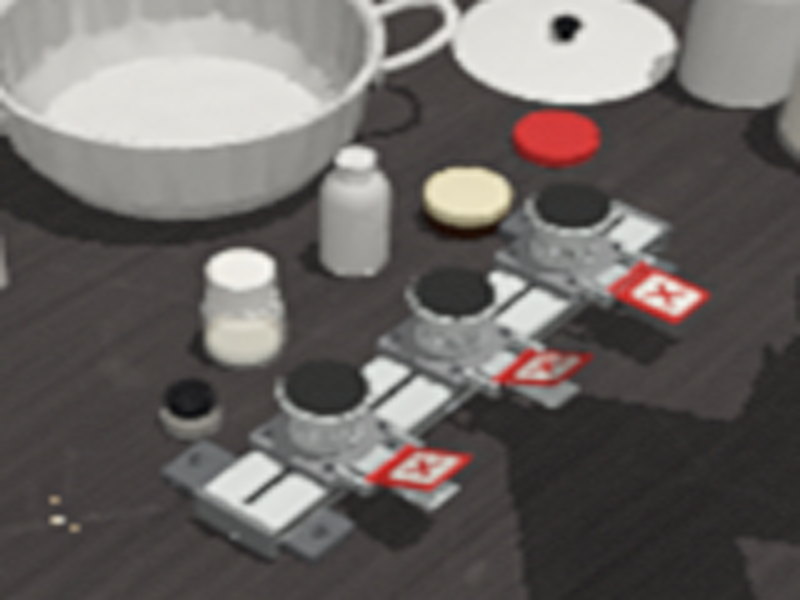

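View pics/f2.png

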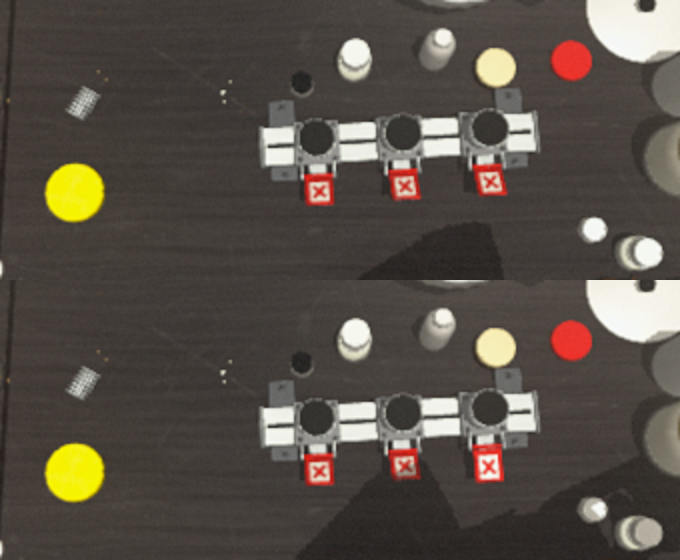

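Everything else is unmoved and the pads are up. The right tag reads 50 to 51.6 mm across its length, so I'll fit its slope more carefully over several frames.

Run:
```python
from rig import viewer
import numpy as np
W=.0547;ex=np.array([np.cos(W),np.sin(W)]);ey=np.array([-ex[1],ex[0]])
acc={}
for n in["top"]*4+["scene"]*4:
  t=viewer.camera(n);d=t["depth"];K,R,T=t["K"],t["R"],t["t"]
  v,u=np.mgrid[0:400,0:640]
  P=(np.stack([(u-K[0,2])/K[0,0],(v-K[1,2])/K[1,1],np.ones_like(u,float)],-1)*d[...,None]-T)@R
  b=P[...,:2]-[.5564,-.0603];bx,by=b@ex,b@ey
  for y in(.11,0,-.11):
    m=(bx>-.084)&(bx<-.052)&(abs(by-y)<.014)&(P[...,2]>.044)&(P[...,2]<.085)
    s,c=np.polyfit(bx[m],P[m][:,2],1); acc.setdefault((n,y),[]).append((np.degrees(np.arctan(-s)),np.median(P[m][:,2])*1e3,m.sum()))
for k,a in acc.items(): print(k,np.round(np.mean(a,0),2),"sd",np.std(a,0).round(2)[:2])
```

```text
('top', 0.11) [ 32.31  66.24 120.5 ] sd [0.72 0.63]
('top', 0) [ 29.14  67.22 121.  ] sd [0.83 0.31]
('top', -0.11) [ -0.6   50.66 136.  ] sd [1.05 0.16]
('scene', 0.11) [12.64 62.18 95.  ] sd [1.72 0.52]
('scene', 0) [13.89 62.   76.25] sd [1.36 0.39]
('scene', -0.11) [-0.29 48.78 77.  ] sd [0.55 0.14]
```

The right tag is level (-0.6°, 50.7 mm), the other two stand at about 30°, and the arm is clear. Handing in.

```bash
python3 -c "
from rig import robot
print(robot.hand_in())"
```

```text
the job is handed in; nothing more can be done
None
```

I pressed the three pads from left to right, found the right rest has the softest spring, and folded its red tag flat. The job is handed in at about 17.5 s of the 51 s allowed; it reported no verdict.

| Pad | Pressed down | Force |
|---|---|---|
| left | about 9 mm | about 10 N |
| middle | 8.4 to 11 mm | about 15 N |
| right | about 10 mm | 5 to 5.6 N |

**Last checks:**
- **Right tag:** it lies level, -0.6° in the top view with its face at 50.7 mm (50.5 expected).
- **Other tags:** both still stand, at about 32° (left) and 29° (middle) in the top view.
- **Pads:** all three are back at their starting heights.
- **Loose things:** they look unmoved in before-and-after top pictures; I did not measure their positions.
- **Arm:** it is lifted clear to the right, with wrist force near zero.

**Disagreements:**
- **Fingertip height:** with the gripper shut, the fingertips were about 10 mm above the TCP, not 19 mm below it as `tip_reach` says. I found the contact height by camera depth and force instead.
- **Middle pad depth:** the depth image gave 8.4 mm and the arm's travel gave 11 mm. Both are over half-way.
- **Tag slopes from the scene camera:** it read only 13 to 14° for the standing tags. I think the sill below got into the fit, so I relied on the top view.

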